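Reset the kiln cut-out through its recessed well

TASK

The kiln's cut-out has tripped. On its switch box, the one with the round well and the rounded far end, push the clear shutter all the way open by its ribs, reach down into the well and press the sunken key fully down, keeping it down for a second, then let it up and push the shutter fully shut again. Only push with the fingertips: do not pinch the shutter's grip, leave the box with the square well alone, and do not disturb the loose things on the table.

Things in the scene. Friction and masses are not known exactly. Their poses are not given: they have to be found in the camera images.
- round_box: grey box fixed to the table, the kiln's: ROUND well 48 mm across, ROUNDED far end, from x = -80 to 122 mm, 84 mm wide (y), 44 mm high. Origin: centre of underside; x runs along the box, away from the robot (within 0.3 rad of world x) to the end with a cable gland. Well in the top centred at x = -36, y = 0 mm, 32 mm deep, white key on its floor. Rails 5.5 mm high along both edges of the top
- round_box_shutter (a joint): clear sliding shutter on top of this box (64 mm along the box, 70 mm wide, 4.5 mm high): 0 = shut, centred over the well; slides along the box's +x to 0.064 m = fully open, well bare with 8 mm to spare. Stays where left; about 1.5 N moves it. It may start up to 10 mm ajar
- round_box_grip (a point): centre of the top of this shutter's thumb grip, 20 mm above the box's top (64 mm above the table). The grip is a pair of black upright ribs across the box, 50 mm long (box y), 18 mm tall, each 6 mm thick with a 6 mm gap, 18 mm overall (box x), in the middle of the shutter, moving with it
- round_box_key (a joint): push key in this box's well: 0 = up, 0.006 m = fully down; spring 1.5 N at the start of its stroke, 4.5 N fully down; comes back up when let go
- round_box_key_top (a point): centre of the key's flat round top (27 mm across), 22 mm below the box's top when up
- square_box: grey box fixed to the table, the extractor's: SQUARE well 44 x 44 mm, SQUARE far end, from x = -80 to 80 mm, 84 mm wide (y), 44 mm high. Origin: centre of underside; x runs along the box, away from the robot (within 0.3 rad of world x) to the end with a cable gland. Well in the top centred at x = -36, y = 0 mm, 32 mm deep, white key on its floor. Rails 5.5 mm high along both edges of the top
- square_box_shutter (a joint): clear sliding shutter on top of this box (64 mm along the box, 70 mm wide, 4.5 mm high): 0 = shut, centred over the well; slides along the box's +x to 0.064 m = fully open, well bare with 8 mm to spare. Stays where left; about 1.5 N moves it. It may start up to 10 mm ajar
- square_box_grip (a point): centre of the top of this shutter's thumb grip, 20 mm above the box's top (64 mm above the table). The grip is a pair of black upright ribs across the box, 50 mm long (box y), 18 mm tall, each 6 mm thick with a 6 mm gap, 18 mm overall (box x), in the middle of the shutter, moving with it
- square_box_key (a joint): push key in this box's well: 0 = up, 0.006 m = fully down; spring 1.5 N at the start of its stroke, 4.5 N fully down; comes back up when let go
- square_box_key_top (a point): centre of the key's flat round top (27 mm across), 22 mm below the box's top when up
- plug_large: loose white plaster plug, 44 mm across, 34 mm tall; bystander, origin at the centre of its underside
- plug_small: loose white plaster plug, 34 mm across, 30 mm tall; bystander, origin at the centre of its underside
- jar_dark_lid: loose small colour jar with a black lid, 48 mm across, 58 mm tall; bystander, origin at the centre of its underside
- jar_white_lid: loose small colour jar with a white lid, 48 mm across, 58 mm tall; bystander, origin at the centre of its underside
- kidney: loose red rubber kidney lying flat, 60 x 92 x 10 mm; bystander, origin at the centre of its underside
- tape: loose roll of masking tape lying flat, 99 mm across, 25 mm tall; bystander, origin at the centre of its underside

How it is judged:
By the outcome, as a careful person would: the job done as asked, in the order asked, and still so for the second after the job is handed in, with the robot touching nothing.
It also fails if it takes over 51 s, if anything falls off the work surface, if the arm or the gripper's body presses on something with over 40 N, if the wrist force passes 120 N, or if a joint passes its speed limit or range.

ROBOT

A 6-joint arm with a two-finger parallel gripper is mounted at the origin on a cart in front of the work surface, level with it; the furniture and walls round the work are solid. World frame = base frame: x ahead of the robot, y to its left, z up, the work surface at z = 0. Lengths are in m, angles in rad, forces in N, time in s.
With the tool pointing down it reaches from about 0.375 to 0.925 m from the base axis. Payload 5.7 kg.
Tool frame: the origin (TCP) lies on the centre line of the jaws, within the pads' length; the fingertips stand 22 mm ahead of it and the grasp point (between the pads) lies 3 mm ahead of it; z points along the fingers, y is the line along which they close (so a half turn about z gives the same grasp; the last joint's range is limited). The gripper opens to 85 mm and grips with 20 to 120 N. Pads are 22 mm wide; open, the fingers measure 114 mm over their backs; the gripper's body (76 mm by 85 mm) begins 54 mm behind the grasp point. The pads swing forward as they close: fully open they stand 13 mm farther back than shut.
Start: joints at [1.094, 0.359, 1.51, -0, 1.272, -0.115], TCP at [0.212, 0.561, 0.218] pointing down, gripper open.
Joint ranges: [-2.97, 2.97], [-1.01, 2.36], [0.21, 2.38], [-0.96, 4.11], [0.2, 2.71], [-2.98, 2.98]. Speed limits (rad/s): [2.39, 2.39, 3.14, 3.14, 3.14, 3.14].

INTERFACE

Orientations are given as [roll, pitch, yaw] about the fixed x, y, z axes, in that order (R = Rz(yaw) Ry(pitch) Rx(roll)).
In Python, from workcell import get_state, camera, calibration, ctrl gives the robot as it stands. The module is installed in compiled form; this text tells all that it offers.
- The arm moves only by the tool apply_moves, never from a script. Its argument "increments" is one flat list of numbers, 5 for each row, row after row: the closure in counts, from 0 (fully open) to 255 (shut), then the shift along the tool's x, y, z in cm, then the turn about the tool's z in degrees. In form: [grip, tx, ty, tz, roll, grip, tx, ty, tz, roll, ...]. A call has 1 to 12 rows; each row is the pose to reach, as a shift and turn from the pose commanded when the call began, along the tool's axes at that moment; what a row does not reach only later rows make up. A row lasts 1/12 s, in which the tool goes at most 41.7 mm and 7.16 degrees, less where a joint would pass 70% of its speed; a pose out of reach is approached as far as the arm can. A call with a gripper value outside its range is refused whole. The fingers move at their own pace and stop on an object; "grip_force" is the grip in N (left out, the last holds). Time passes only in rows, so rows that repeat a pose let the fingers close. It gives the time, the measured TCP pose, the force, the opening and the grip force at its end, in the units of the state.
- get_state(): the state, without advancing time (a new reading comes with each control period).
- camera(name): name is "scene" or "top"; returns the picture (420x560x3 uint8, blue, green, red); there is no depth.
- calibration(name): a dict with "mtx" (3x3 intrinsics, pixels), "k1" (the pictures are not rectified: a ray, as slopes to the right and down, at radius r is drawn at 1 + k1 r^2 times it, then the intrinsics apply), "world_from_camera" (4x4, takes a point from camera to world coordinates). Camera axes: x right, y up, looking along -z (the intrinsics and any distortion apply to the point x, -y, -z); pixel columns grow to the right and rows downward; lengths in m; the calibration is good to about 2 mm. A picture is of the moment at which its call begins. calibration takes no time and is no camera call.
- ctrl.hand_in(): hands the job in; it is judged then, once.
The state is a dict: "time_s": time; "joints": joint angles; "qvel": joint speeds; "tau": joint torques, N m; "tool_pos": TCP position; "eef_rot": TCP orientation; "wrist_force": force on the tool from outside, world axes, zero at the start; "ft_torque": the same for the moment, N m; "width": finger opening in m; "gripper_force": force on a finger pad.
Only numpy, scipy, OpenCV 4.12 (cv2) and the standard library are available. Lean on these libraries where they do the work, as an engineer would, in place of code of your own. Each camera call takes 0.05 s, during which the arm holds its last target. There are 200 camera calls.

## Working session

There is one attempt and no reset: what is moved stays moved. The work goes in short steps, Python scripts to look and compute and a tool call to move; the robot and the scene stay as the last step left them, time stands still between calls to the robot, and variables do not carry over. Pictures are saved under pics/ and viewed, at most 10 in all, crops included, and the job is handed in when it is done.

Besides the shell and the picture viewer there is one more tool, called after "Call:" in YAML: its name, and indented under it one key for each argument. apply_moves: Moves the arm, as the interface text tells. Its arguments: {"type":"object","properties":{"increments":{"type":"array","items":{"type":"number"}},"grip_force":{"type":"number"}},"required":["increments"]}

```bash
mkdir -p pics
python3 - <<'E'
from workcell import get_state,camera,calibration
import cv2
for n in("top","scene"):
    cv2.imwrite(f"pics/{n}0.png",camera(n)); c=calibration(n); print(n,c)
print(get_state())
E
```

```text
top {'mtx': array([[491.17694121,   0.        , 270.19341448],
       [  0.        , 491.17694121, 208.13547906],
       [  0.        ,   0.        ,   1.        ]]), 'k1': -0.1423578114488945, 'world_from_camera': array([[-2.94822342e-03,  9.88124781e-01, -1.53625272e-01,
         4.41280541e-01],
       [-9.99734466e-01,  5.98517205e-04,  2.30355995e-02,
        -2.85509714e-01],
       [ 2.28539941e-02,  1.53652393e-01,  9.87860636e-01,
         1.10676761e+00],
       [ 0.00000000e+00,  0.00000000e+00,  0.00000000e+00,
         1.00000000e+00]])}
scene {'mtx': array([[460.79005969,   0.        , 282.57218382],
       [  0.        , 460.79005969, 211.10942121],
       [  0.        ,   0.        ,   1.        ]]), 'k1': 0.04377397781399745, 'world_from_camera': array([[-0.58533389,  0.46819392, -0.66195067, -0.05609192],
       [-0.81070209, -0.32578287,  0.48644388,  0.17851299],
       [ 0.01209788,  0.82137688,  0.57025754,  0.66360717],
       [ 0.        ,  0.        ,  0.        ,  1.        ]])}
{'time_s': 0.1, 'joints': array([ 1.09389081e+00,  3.59422551e-01,  1.51129324e+00, -4.14080775e-06,
        1.27248363e+00, -1.15089076e-01]), 'qvel': array([-0.00179168,  0.00065599, -0.00267573, -0.00088725, -0.00024516,
        0.00014227]), 'tau': array([ 1.61258060e-03, -5.28646159e+01, -2.79354465e+01, -9.95772467e-06,
        4.96676308e-03, -7.79557219e-07]), 'tool_pos': array([0.21210608, 0.56060923, 0.21725564]), 'eef_rot': array([-3.13999606e+00, -1.80583215e-04,  2.77977729e+00]), 'wrist_force': array([ 0.43445922, -0.12756401,  0.25349558]), 'ft_torque': array([ 0.02351566, -0.02600738,  0.05697899]), 'gripper_force': 0.0, 'width': 0.08524323469693407}
```

View pics/top0.png

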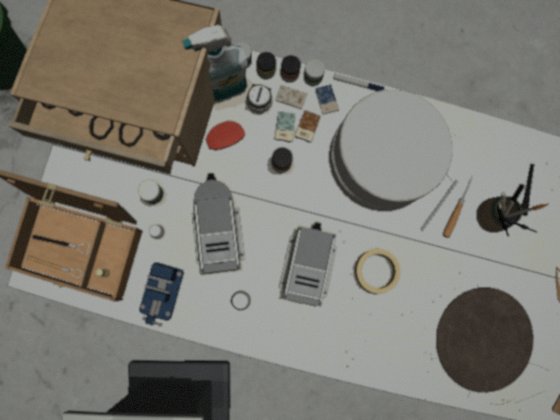

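View pics/scene0.png

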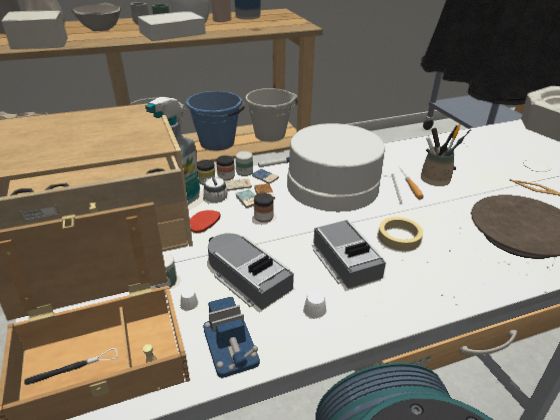

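The round box is the one on the left, with its rounded end up at about (211,182) in the top view and its grip at about (217,246). The square box is at about (310,263). I'll enlarge the round box.

Run:
```python
import cv2
t=cv2.imread("pics/top0.png")[165:285,170:270]; cv2.imwrite("pics/tc.png",cv2.resize(t,None,fx=5,fy=5,interpolation=cv2.INTER_CUBIC))
t=cv2.imread("pics/scene0.png")[225:310,195:305]; cv2.imwrite("pics/sc.png",cv2.resize(t,None,fx=7,fy=7,interpolation=cv2.INTER_CUBIC))
```

```text
(no output)
```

View pics/tc.png

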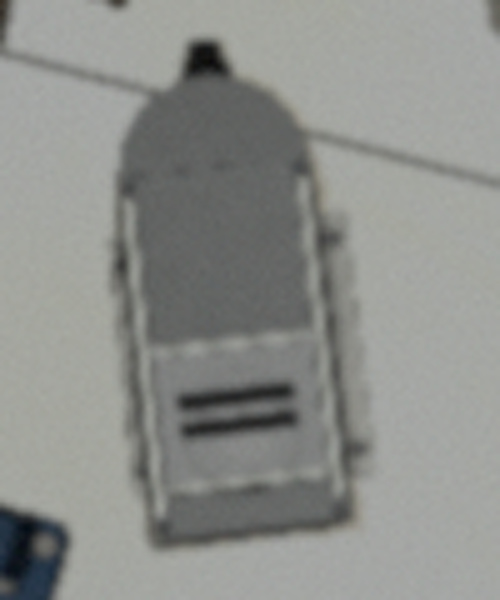

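View pics/sc.png

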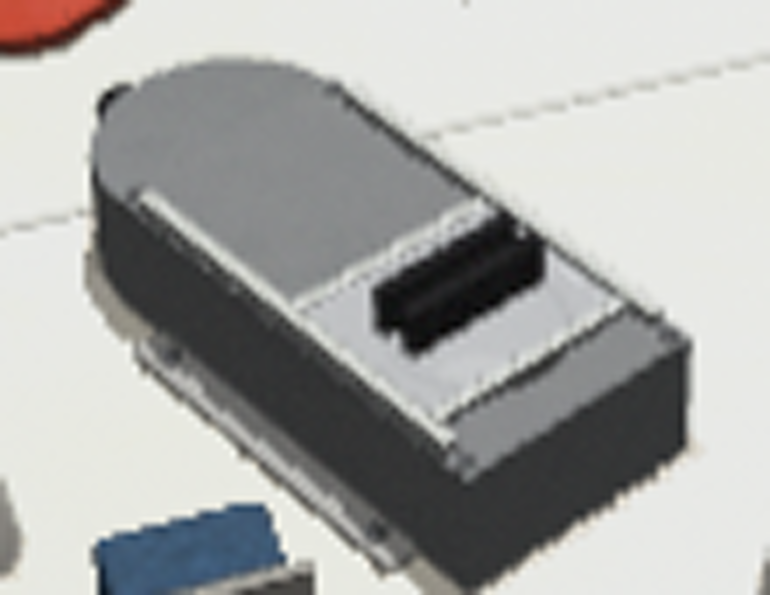

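The top crop shows the ribs at about (236,402) and (239,424), and the near end of the box along y≈530 to 545. In the scene crop the near top corners are at (465,478) and (690,343). Next I fit the box pose to both views.

```bash
cat > h.py <<'E'
import numpy as np,cv2
from workcell import get_state,camera,calibration
def proj(n,P):
    c=calibration(n);T=np.linalg.inv(c["world_from_camera"]);T=np.diag([1,-1,-1,1.])@T
    return cv2.projectPoints(np.float64(P),cv2.Rodrigues(T[:3,:3])[0],T[:3,3],c["mtx"],np.array([c["k1"],0,0,0]))[0][:,0]
def b2w(p,P):
    c,s=np.cos(p[2]),np.sin(p[2]);P=np.array(P,float)
    return P@np.array([[c,-s,0],[s,c,0],[0,0,1]]).T+[p[0],p[1],0]
E
cat > fit.py <<'E'
from h import *
from scipy.optimize import least_squares
T=[((-80,42,44),(155,535)),((-80,-42,44),(350,520)),((122,0,44),(205,78)),((80,42,44),(120,185)),((80,-42,44),(310,160))]
Tg=[((6,25,64),(180,401)),((6,-25,64),(292,388)),((-6,25,64),(182,430)),((-6,-25,64),(297,416)),((32,0,47),(232,340)),((-32,0,47),(245,483))]
S=[((-80,42,44),(465,480)),((-80,-42,44),(690,345))]
Sg=[((9,25,64),(376,290)),((-9,25,64),(405,332)),((-9,-25,64),(545,245)),((-32,-35,48.5),(622,303)),((-32,35,48.5),(440,415)),((32,35,48.5),(297,303)),((32,-35,48.5),(490,200))]
def pts(p):
    r=[]
    for n,A,G,k,o in(("top",T,Tg,5,(170,165)),("scene",S,Sg,7,(195,225))):
        P=[a[0] for a in A]+[(g[0][0]-36+p[3]*1000,*g[0][1:]) for g in G]
        m=np.array([a[1] for a in A+G],float)
        r.append(proj(n,b2w(p,np.array(P)/1000))-((m+.5)/k-.5+o))
    return np.vstack(r)
f=least_squares(lambda p:pts(p).ravel(),[.4,-.15,.1,0],loss="soft_l1",x_scale=.01)
print(f.x);print(pts(f.x).round(1).tolist())
E
python3 fit.py
```

```text
[ 0.54962511 -0.19222546  0.10771446  0.00784732]
[[-0.5, 1.3], [-0.7, 0.1], [0.2, -0.9], [-0.1, -1.7], [-0.1, -0.7], [-1.2, -0.2], [-0.2, -0.1], [-1.1, -0.4], [-0.6, -0.1], [-0.4, -0.5], [-0.1, 0.4], [0.6, 0.7], [1.2, -0.2], [-0.1, -0.6], [1.6, -1.9], [1.2, -0.7], [1.6, 0.5], [0.3, 0.9], [0.2, -0.1], [-0.4, -0.4]]
```

```bash
cat >> h.py <<'E'
BOX=[.5496,-.1922,.1077]
from scipy.spatial.transform import Rotation as R
def inc(W,yaw=None):
    s=get_state();M=R.from_euler("xyz",s["eef_rot"]).as_matrix();w=np.array(W)
    d=M.T@(w-s["tool_pos"])*100
    t=0 if yaw is None else -np.degrees((yaw-s["eef_rot"][2]+np.pi)%(2*np.pi)-np.pi)
    print("to",w.round(4),"inc cm",d.round(2),"turn",round(t,1))
def loc(x,y,tipz): return b2w(BOX,[[x/1000,y/1000,(tipz+22)/1000]])[0]
E
python3 - <<'E'
from h import *
inc([.3,.4,.30],3.25); inc([.38,.15,.30],3.25);inc(loc(-60,0,200),3.25)
print(b2w(BOX,[[-.116,0,0]]))
E
```

```text
to [0.3 0.4 0.3] inc cm [-13.9  -11.92  -8.26] turn -26.9
to [0.38 0.15 0.3 ] inc cm [-30.24 -32.47  -8.23] turn -26.9
to [ 0.4899 -0.1986  0.222 ] inc cm [-52.86 -61.18  -0.39] turn -26.9
[[ 0.43427211 -0.20466906  0.        ]]
```

Call:
apply_moves:
  increments: [255,-3,-3,-4,-7,255,-6,-6,-8,-14,255,-9,-9,-8.2,-20,255,-12,-12,-8.2,-27,255,-15,-15,-8.2,-27,255,-18,-18,-8.2,-27,255,-21,-21,-8.2,-27,255,-24,-24.5,-8.2,-27,255,-27,-28,-8.2,-27,255,-29,-31,-8.2,-27,255,-30.2,-32.5,-8.2,-27,255,-30.2,-32.5,-8.2,-27]

```text
time_s: 1.1
tool_pos: [0.3805, 0.1458, 0.2999]
eef_rot: [-3.139, 0.0, -3.035]
wrist_force: [-0.2, -0.4, 0.3]
width: 0.0001
gripper_force: 0.0
```

Run:
```python
from h import *
s=get_state();print(s["time_s"],s["tool_pos"],s["eef_rot"],s["width"],s["joints"])
inc(loc(-62,0,150),BOX[2]+np.pi)
```

```text
1.1 [0.38054574 0.14580317 0.2998513 ] [-3.13893539e+00  1.32921373e-05 -3.03519611e+00] 0.0001046509287551043 [ 0.19854649 -0.00465417  1.76464334 -0.00269518  1.38183544 -1.4781398 ]
to [ 0.488  -0.1989  0.172 ] inc cm [ -7.02 -35.38  12.88] turn -0.1
```

Call:
apply_moves:
  increments: [255,-0.7,-3.5,0,-0.1,255,-1.5,-7,0,-0.1,255,-2.2,-10.5,0,-0.1,255,-3,-14,0,-0.1,255,-3.7,-17.5,0,-0.1,255,-4.4,-21,2,-0.1,255,-5.1,-25,4,-0.1,255,-5.8,-29,7,-0.1,255,-6.4,-32.5,10,-0.1,255,-7,-35.4,12.9,-0.1,255,-7,-35.4,15.9,-0.1,255,-7,-35.4,15.9,-0.1]

```text
time_s: 2.1
tool_pos: [0.4849, -0.1948, 0.1346]
eef_rot: [3.137, -0.008, -3.033]
wrist_force: [-1.8, 0.4, -0.5]
width: -0.0
gripper_force: 0.0
```

Run:
```python
from h import *
s=get_state();print(s["time_s"],s["tool_pos"],s["eef_rot"],s["wrist_force"])
tip=s["tool_pos"]-[0,0,.022]
a=camera("scene");p=proj("scene",[tip])[0];print("scene tip px",p)
x,y=int(p[0])-60,int(p[1])-65
cv2.imwrite("pics/s1.png",cv2.resize(a[y:y+110,x:x+130],None,fx=5,fy=5,interpolation=cv2.INTER_CUBIC));print(x,y,(p-[x,y])*5)
inc(loc(-62,0,53),BOX[2]+np.pi)
```

```text
2.1 [ 0.48486853 -0.1948272   0.13464199] [ 3.13663862 -0.00813296 -3.03321379] [-1.79598785  0.38712015 -0.53454303]
scene tip px [271.42959959 253.02723821]
211 188 [302.14799796 325.13619104]
to [ 0.488  -0.1989  0.075 ] inc cm [-0.28 -0.59  6.2 ] turn 0.1
```

View pics/s1.png

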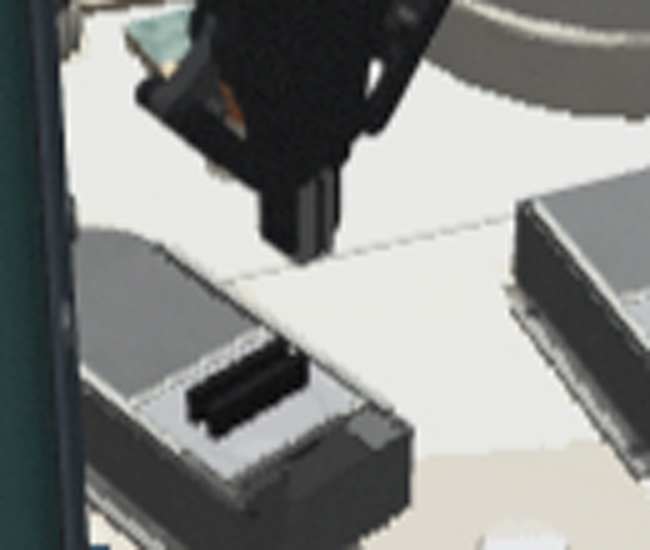

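The tip shows at about (298,250) in this crop, but I predicted (302,325). I'll check again once the arm has settled.

Run:
```python
from h import *
camera("top");camera("scene")
s=get_state();print(s["time_s"],s["tool_pos"],s["eef_rot"],s["wrist_force"],s["qvel"].round(3))
a=camera("scene");b=camera("top")
for dz in (.022,.0,-.02):
  t=[s["tool_pos"]-[0,0,dz]];p=proj("scene",t)[0];q=proj("top",t)[0];print(dz,(p-[211,188])*3,p,q,(q-[180,160])*4+[400,0])
A=cv2.resize(a[188:308,211:341],None,fx=3,fy=3,interpolation=cv2.INTER_CUBIC);B=cv2.resize(b[160:290,180:280],None,fx=4,fy=4,interpolation=cv2.INTER_CUBIC)
o=np.zeros((520,800,3),np.uint8);o[:360,:390]=A;o[:520,400:800]=B;cv2.imwrite("pics/c2.png",o)
```

```text
2.25 [ 0.48751478 -0.19338096  0.14111309] [ 3.14031572e+00 -1.35719772e-03 -3.03078305e+00] [-0.12450969  0.77194328  0.53093711] [ 0.016 -0.039 -0.021  0.001 -0.003 -0.001]
0.022 [176.89285699 185.58451442] [269.96428566 249.86150481] [212.89507635 261.04343275] [531.58030541 404.17373099]
0.0 [176.7708779  157.51787728] [269.92362597 240.50595909] [211.85533252 260.51527776] [527.42133008 402.06111104]
-0.02 [176.65556621 131.2727486 ] [269.88518874 231.75758287] [210.86851682 260.0138849 ] [523.47406726 400.05553961]
```

View pics/c2.png

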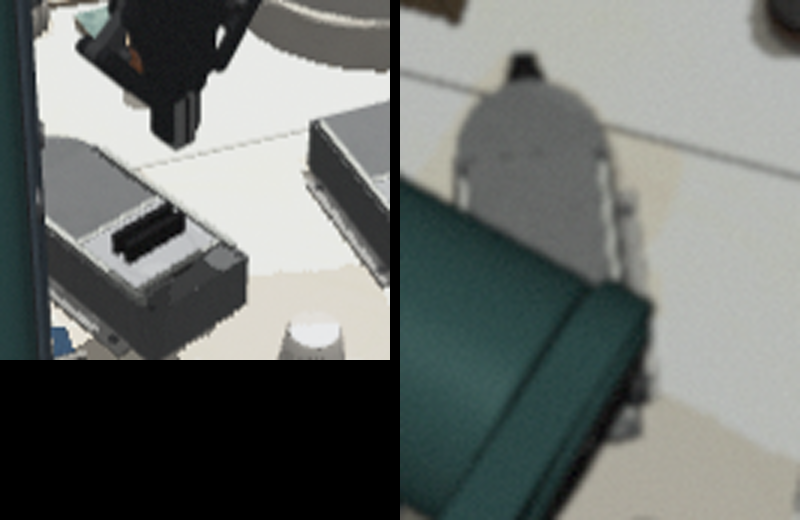

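The finger's lower corner is at about (178,149) in the left panel, higher than predicted. I'll lower 4 cm, still safely above the ribs, and compare.

Call:
apply_moves:
  increments: [255,0,0,1.5,0,255,0,0,3,0,255,0,0,4,0,255,0,0,4,0,255,0,0,4,0]

```text
time_s: 2.77
tool_pos: [0.4883, -0.1935, 0.1019]
eef_rot: [-3.141, 0.0, -3.03]
wrist_force: [-0.2, -0.3, 0.9]
width: -0.0003
gripper_force: 0.0
```

Run:
```python
from h import *
s=get_state();print(s["time_s"],s["tool_pos"],s["eef_rot"],s["wrist_force"],s["qvel"].round(3))
a=camera("scene")
for dz in (.022,.0):
  t=[s["tool_pos"]-[0,0,dz]];p=proj("scene",t)[0];print(dz,(p-[211,198])*6)
cv2.imwrite("pics/c3.png",cv2.resize(a[198:298,211:321],None,fx=6,fy=6,interpolation=cv2.INTER_CUBIC))
```

```text
2.7667 [ 0.48825875 -0.1935114   0.10187512] [-3.14117157e+00  4.97820628e-04 -3.02952595e+00] [-0.22011683 -0.29274456  0.86174002] [-0.005 -0.007 -0.015  0.    -0.001 -0.   ]
0.022 [353.2019944 405.8975389]
0.0 [352.96058807 352.59230103]
```

View pics/c3.png

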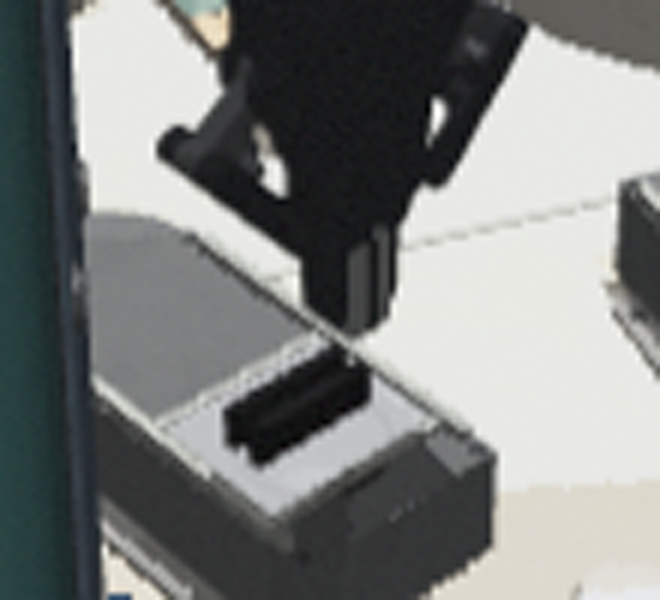

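The tip's lower corner is at about (350,338), and the ribs span about (225 to 370, 345 to 465). The image puts the tip higher than nominal, so I'll find its height by touching down gently on the bare near deck of the box.

Call:
apply_moves:
  increments: [255,1.2,-0.5,0,0,255,1.2,-0.5,1,0,255,1.2,-0.5,2,0,255,1.2,-0.5,2.7,0,255,1.2,-0.5,3.1,0,255,1.2,-0.5,3.2,0,255,1.2,-0.5,3.2,0,255,1.2,-0.5,3.2,0]

```text
time_s: 3.48
tool_pos: [0.4768, -0.2003, 0.0689]
eef_rot: [3.142, -0.0, -3.03]
wrist_force: [0.6, -0.0, 0.5]
width: -0.0001
gripper_force: 0.0
```

Call:
apply_moves:
  increments: [255,0,0,0.1,0,255,0,0,0.2,0,255,0,0,0.3,0,255,0,0,0.4,0,255,0,0,0.4,0,255,0,0,0.4,0]

```text
time_s: 3.98
tool_pos: [0.4766, -0.2003, 0.065]
eef_rot: [-3.142, -0.0, -3.03]
wrist_force: [0.6, 0.2, 0.2]
width: 0.0003
gripper_force: 0.0
```

Call:
apply_moves:
  increments: [255,0,0,0.1,0,255,0,0,0.2,0,255,0,0,0.3,0,255,0,0,0.3,0,255,0,0,0.3,0]

```text
time_s: 4.4
tool_pos: [0.4766, -0.2002, 0.062]
eef_rot: [3.142, -0.0, -3.03]
wrist_force: [0.6, -0.1, 0.4]
width: -0.0002
gripper_force: 0.0
```

Run:
```python
from h import *
s=get_state();print(s["time_s"],s["tool_pos"],s["wrist_force"])
a=camera("scene")
for dz in (.022,.0):
  t=[s["tool_pos"]-[0,0,dz]];p=proj("scene",t)[0];print(dz,(p-[211,208])*6)
cv2.imwrite("pics/c4.png",cv2.resize(a[208:308,211:321],None,fx=6,fy=6,interpolation=cv2.INTER_CUBIC))
```

```text
4.4 [ 0.47659576 -0.20024416  0.06195133] [ 0.59491788 -0.13346003  0.44658655]
0.022 [391.33370591 451.14169744]
0.0 [391.63655606 400.3813795 ]
```

View pics/c4.png

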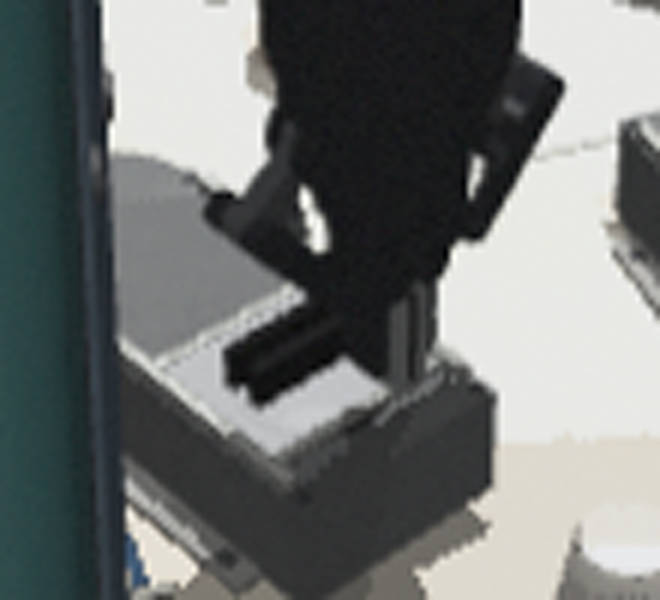

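The finger's bottom is at about (392,390), clearly in front of the ribs and above the near deck, whose edge is at y≈440 to 455. It is still clear of the deck, so I keep descending under force guard.

Call:
apply_moves:
  increments: [255,0,0,0.3,0,255,0,0,0.6,0,255,0,0,0.8,0,255,0,0,0.8,0,255,0,0,0.8,0]

```text
time_s: 4.87
tool_pos: [0.4764, -0.2002, 0.0537]
eef_rot: [3.141, -0.001, -3.03]
wrist_force: [0.0, 0.0, 1.0]
width: -0.0001
gripper_force: 0.0
```

Call:
apply_moves:
  increments: [255,0,0,0.2,0,255,0,0,0.4,0,255,0,0,0.4,0,255,0,0,0.4,0]

```text
time_s: 5.2
tool_pos: [0.4765, -0.2002, 0.0499]
eef_rot: [3.142, -0.0, -3.03]
wrist_force: [-0.1, -0.5, 0.2]
width: 0.0001
gripper_force: 0.0
```

Call:
apply_moves:
  increments: [255,0,0,0.2,0,255,0,0,0.4,0,255,0,0,0.4,0,255,0,0,0.4,0]

```text
time_s: 5.53
tool_pos: [0.4765, -0.2002, 0.0459]
eef_rot: [3.141, -0.0, -3.03]
wrist_force: [-0.1, 0.5, 0.0]
width: -0.0002
gripper_force: 0.0
```

Call:
apply_moves:
  increments: [255,0,0,0.2,0,255,0,0,0.3,0,255,0,0,0.3,0,255,0,0,0.3,0]

```text
time_s: 5.87
tool_pos: [0.4766, -0.2003, 0.0429]
eef_rot: [3.142, -0.0, -3.03]
wrist_force: [-0.2, -0.1, -0.3]
width: 0.0001
gripper_force: 0.0
```

Call:
apply_moves:
  increments: [255,0,0,0.2,0,255,0,0,0.4,0,255,0,0,0.4,0,255,0,0,0.4,0]

```text
time_s: 6.2
tool_pos: [0.4765, -0.2002, 0.0388]
eef_rot: [3.141, -0.0, -3.03]
wrist_force: [0.4, -0.8, -0.2]
width: 0.0001
gripper_force: 0.0
```

Run:
```python
from h import *
s=get_state();print(s["time_s"],s["tool_pos"],s["wrist_force"],s["joints"])
a=camera("scene");cv2.imwrite("pics/full5.png",a)
for dz in (.022,.0):
  t=[s["tool_pos"]-[0,0,dz]];p=proj("scene",t)[0];print(dz,(p-[226,218])*8)
print((proj("scene",[loc(-80,42,22),loc(-80,-42,22),loc(-80,0,22),loc(-73,0,22),loc(-36,0,22)])-[226,218])*8)
cv2.imwrite("pics/c5.png",cv2.resize(a[218:293,226:316],None,fx=8,fy=8,interpolation=cv2.INTER_CUBIC))
```

```text
6.2 [ 0.47649065 -0.20019498  0.03883835] [ 0.36145695 -0.83918016 -0.23689279] [-5.31367727e-01  4.79192788e-01  1.86823577e+00 -1.70923010e-04
  7.94586448e-01 -2.21327163e+00]
0.022 [401.44724923 590.9926987 ]
0.0 [401.84218676 525.22793868]
[[284.96777684 606.93072469]
 [546.88281961 445.06533831]
 [419.41474689 523.79919167]
 [400.16348689 508.5245094 ]
 [301.39989228 430.19855569]]
```

View pics/c5.png

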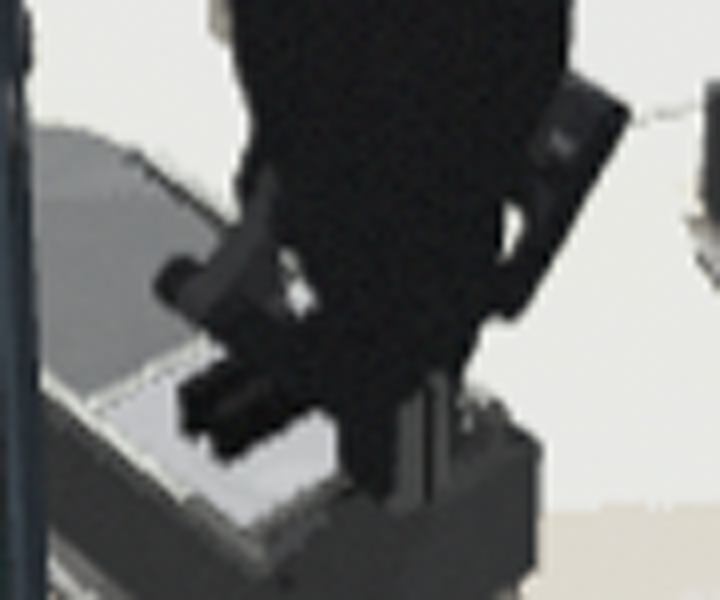

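The tip's lower corner is at about (390,500), just above the near deck, whose predicted top at that spot is about (400,508). The real fingertip is therefore about 25 to 40 mm shorter than nominal. I continue to contact in small steps.

Call:
apply_moves:
  increments: [255,0,0,0.2,0,255,0,0,0.3,0,255,0,0,0.3,0,255,0,0,0.3,0]

```text
time_s: 6.58
tool_pos: [0.4766, -0.2002, 0.0359]
eef_rot: [3.142, -0.0, -3.03]
wrist_force: [0.7, -0.7, -0.9]
width: -0.0001
gripper_force: 0.0
```

Call:
apply_moves:
  increments: [255,0,0,0.2,0,255,0,0,0.3,0,255,0,0,0.3,0,255,0,0,0.3,0]

```text
time_s: 6.92
tool_pos: [0.4766, -0.2002, 0.0329]
eef_rot: [3.142, -0.0, -3.03]
wrist_force: [0.4, -0.3, 0.8]
width: -0.0002
gripper_force: 0.0
```

Call:
apply_moves:
  increments: [255,0,0,0.2,0,255,0,0,0.3,0,255,0,0,0.3,0,255,0,0,0.3,0]

```text
time_s: 7.25
tool_pos: [0.4769, -0.2004, 0.0307]
eef_rot: [-3.141, 0.0, -3.03]
wrist_force: [-1.4, 0.7, 8.6]
width: 0.0001
gripper_force: 4.6
```

Call:
apply_moves:
  increments: [255,0,0,0.2,0,255,0,0,0.3,0,255,0,0,0.3,0,255,0,0,0.3,0]

```text
time_s: 7.58
tool_pos: [0.4769, -0.2005, 0.0306]
eef_rot: [-3.14, 0.001, -3.03]
wrist_force: [-7.7, 3.8, 42.7]
width: -0.0001
gripper_force: 21.3
```

Contact comes at TCP z 0.0306, so the tip stands about 13 mm behind the reported TCP (if that is the deck). To rule out having touched the shutter's edge, I back off and touch again farther back.

Call:
apply_moves:
  increments: [255,0,0,-0.4,0,255,0,0,-1,0,255,0.6,0,-1,0,255,0.6,0,-0.5,0,255,0.6,0,-0.3,0,255,0.6,0,-0.3,0,255,0.6,0,-0.3,0]

```text
time_s: 8.17
tool_pos: [0.47, -0.2009, 0.0306]
eef_rot: [3.141, -0.001, -3.03]
wrist_force: [-5.7, 0.7, 20.4]
width: -0.0003
gripper_force: 10.2
```

Call:
apply_moves:
  increments: [255,0,0,0.1,0,255,0,0,0.1,0,255,0,0,0.1,0]

```text
time_s: 8.42
tool_pos: [0.4701, -0.2009, 0.0305]
eef_rot: [-3.142, -0.001, -3.03]
wrist_force: [-7.2, 1.7, 32.3]
width: 0.0
gripper_force: 15.6
```

It is the deck at both spots, so tip z = TCP z + 13.4 mm. Next I raise to a tip height of about 54 mm and push the ribs.

Call:
apply_moves:
  increments: [255,0,0,-0.6,0,255,0,0,-1.2,0,255,-0.8,0,-1.2,0,255,-1.6,0,-1.2,0,255,-2.4,0,-1.2,0,255,-3.0,0,-1.2,0,255,-3.5,0,-1.2,0,255,-4,0,-1.2,0,255,-4.5,0,-1.2,0,255,-5,0,-1.2,0,255,-5,0,-1.2,0]

```text
time_s: 9.33
tool_pos: [0.5213, -0.1952, 0.0409]
eef_rot: [3.142, 0.0, -3.03]
wrist_force: [0.3, -0.4, 0.8]
width: 0.0
gripper_force: 0.0
```

Run:
```python
from h import *
s=get_state();print(s["time_s"],s["tool_pos"],s["wrist_force"])
a=camera("scene");cv2.imwrite("pics/f6.png",a)
b=cv2.imread("pics/full5.png")
d=cv2.absdiff(a,b).max(2)
# left end of the ribs, far from the finger: predicted for several s
for sh in(.008,.02,.03,.04,.064):
    x=-36+sh*1000; P=proj("scene",[loc(x,20,64-22),loc(x+20,30,48.5-22)]); print(sh,P.round(1).tolist(),a[tuple(P[0].round().astype(int)[::-1])])
```

```text
9.3333 [ 0.52132043 -0.19523407  0.04087376] [ 0.29791155 -0.37077602  0.77860435]
0.008 [[253.0, 266.6], [242.9, 269.6]] [69 67 67]
0.02 [[249.1, 263.5], [239.1, 266.6]] [23 18 20]
0.03 [[246.0, 261.0], [236.1, 264.1]] [20 18 21]
0.04 [[242.8, 258.5], [233.1, 261.6]] [164 163 161]
0.064 [[235.5, 252.6], [226.0, 255.8]] [128 127 125]
```

The shutter is moving with the finger, at about 28 mm open. I continue to the stop.

Call:
apply_moves:
  increments: [255,-0.5,0,0,0,255,-1,0,0,0,255,-1.5,0,0,0,255,-2,0,0,0,255,-2.5,0,0,0,255,-3,0,0,0,255,-3.3,0,0,0,255,-3.4,0,0,0,255,-3.4,0,0,0]

```text
time_s: 10.13
tool_pos: [0.555, -0.1918, 0.0411]
eef_rot: [-3.141, 0.001, -3.03]
wrist_force: [0.2, -0.9, 0.1]
width: 0.0
gripper_force: 0.0
```

Call:
apply_moves:
  increments: [255,-0.1,0,0,0,255,-0.2,0,0,0,255,-0.3,0,0,0,255,-0.3,0,0,0]

```text
time_s: 10.47
tool_pos: [0.5574, -0.1916, 0.0411]
eef_rot: [-3.141, 0.0, -3.031]
wrist_force: [-1.5, -0.0, 0.3]
width: 0.0003
gripper_force: 0.5
```

Call:
apply_moves:
  increments: [255,-0.1,0,0,0,255,-0.2,0,0,0,255,-0.3,0,0,0,255,-0.3,0,0,0]

```text
time_s: 10.8
tool_pos: [0.5587, -0.1913, 0.041]
eef_rot: [-3.141, -0.003, -3.03]
wrist_force: [-6.1, -3.0, 4.2]
width: -0.0003
gripper_force: 3.1
```

The 6 N reading is the end stop, so the shutter is fully open. I back off to the well centre and descend.

Call:
apply_moves:
  increments: [255,1,0,-0.1,0,255,2.5,0,-0.3,0,255,3.8,0,-0.3,0,255,4.6,0,-0.3,0,255,4.6,0,-0.3,0,255,4.6,0,0.4,0,255,4.6,0,1,0,255,4.6,0,1.4,0,255,4.6,0,1.4,0]

```text
time_s: 11.55
tool_pos: [0.5143, -0.1957, 0.0257]
eef_rot: [3.141, -0.001, -3.03]
wrist_force: [-0.4, 0.2, 0.8]
width: -0.0003
gripper_force: 0.0
```

Run:
```python
from h import *
s=get_state();print(s["time_s"],s["tool_pos"],s["wrist_force"])
a=camera("scene");c=camera("top")
A=cv2.resize(a[213:303,206:306],None,fx=6,fy=6,interpolation=cv2.INTER_CUBIC)
cv2.imwrite("pics/c7.png",A);cv2.imwrite("pics/f7.png",a)
```

```text
11.55 [ 0.51426756 -0.19568643  0.02570144] [-0.38623063  0.18691277  0.76952341]
```

View pics/c7.png

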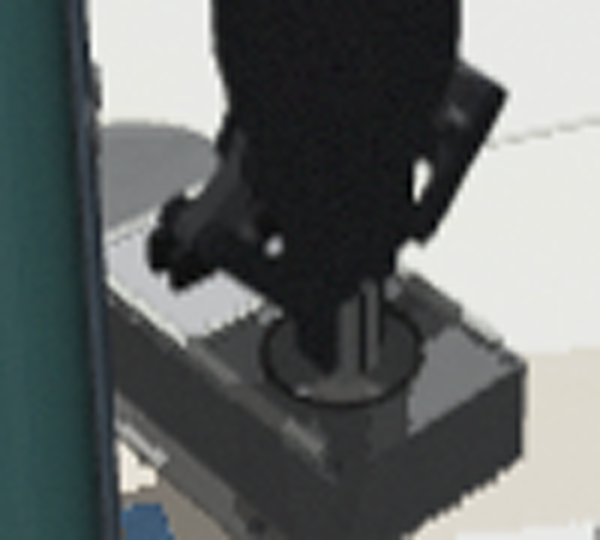

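The bare well's rim is centred at about (342,348), and the finger, spanning x≈300 to 385, is inside it with margin. Now down to the key.

Call:
apply_moves:
  increments: [255,0,0,0.5,0,255,0,0,1,0,255,0,0,1.4,0,255,0,0,1.6,0,255,0,0,1.7,0,255,0,0,1.7,0]

```text
time_s: 12.15
tool_pos: [0.5142, -0.196, 0.0097]
eef_rot: [3.141, -0.001, -3.03]
wrist_force: [-0.2, -0.1, 0.1]
width: 0.0001
gripper_force: 0.0
```

Call:
apply_moves:
  increments: [255,0,0,0.2,0,255,0,0,0.3,0,255,0,0,0.4,0,255,0,0,0.5,0,255,0,0,0.5,0]

```text
time_s: 12.57
tool_pos: [0.5146, -0.1962, 0.0051]
eef_rot: [-3.141, 0.0, -3.03]
wrist_force: [-0.0, -0.0, 3.5]
width: -0.0
gripper_force: 1.6
```

The key is partly down: 3.5 N, about 3.5 mm. I press on to its stop.

Call:
apply_moves:
  increments: [255,0,0,0.1,0,255,0,0,0.2,0,255,0,0,0.3,0,255,0,0,0.35,0,255,0,0,0.35,0]

```text
time_s: 12.98
tool_pos: [0.5146, -0.1962, 0.0026]
eef_rot: [-3.141, 0.0, -3.03]
wrist_force: [-2.4, 2.1, 14.4]
width: -0.0004
gripper_force: 7.2
```

It is bottomed: 14 N at exactly the predicted depth. I hold for over a second.

Call:
apply_moves:
  increments: [255,0,0,0.05,0,255,0,0,0.05,0,255,0,0,0.05,0,255,0,0,0.05,0,255,0,0,0.05,0,255,0,0,0.05,0,255,0,0,0.05,0,255,0,0,0.05,0,255,0,0,0.05,0,255,0,0,0.05,0,255,0,0,0.05,0,255,0,0,0.05,0]

```text
time_s: 13.98
tool_pos: [0.5147, -0.1962, 0.0025]
eef_rot: [-3.141, 0.001, -3.03]
wrist_force: [-3.6, 2.2, 18.7]
width: -0.0001
gripper_force: 9.6
```

Call:
apply_moves:
  increments: [255,0,0,0,0,255,0,0,0,0,255,0,0,0,0,255,0,0,0,0]

```text
time_s: 14.32
tool_pos: [0.5147, -0.1962, 0.0025]
eef_rot: [-3.141, 0.001, -3.03]
wrist_force: [-2.8, 1.1, 18.7]
width: 0.0002
gripper_force: 9.6
```

Call:
apply_moves:
  increments: [255,0,0,-1,0,255,0,0,-3,0,255,0,0,-5,0,255,0,0,-7.2,0,255,0,0,-7.5,0,255,-2,0,-7.5,0,255,-5,0,-7.5,0,255,-7.5,0,-7.5,0,255,-9.2,0,-7.5,0,255,-9.8,0,-7.5,0,255,-9.8,0,-7.5,0,255,-9.8,0,-7.5,0]

```text
time_s: 15.32
tool_pos: [0.6104, -0.1848, 0.0751]
eef_rot: [3.141, -0.002, -3.03]
wrist_force: [-0.7, 0.0, 0.8]
width: -0.0004
gripper_force: 0.0
```

Run:
```python
from h import *
s=get_state();print(s["time_s"],s["tool_pos"],s["wrist_force"])
c,sn=np.cos(BOX[2]),np.sin(BOX[2]);d=s["tool_pos"]-[BOX[0],BOX[1],0];print("local",c*d[0]+sn*d[1],-sn*d[0]+c*d[1])
```

```text
15.3167 [ 0.61040287 -0.18482579  0.07505666] [-0.71052826  0.04276828  0.79679022]
local 0.061243244516445305 0.0007956654525275225
```

Call:
apply_moves:
  increments: [255,0,0,1.2,0,255,0,0,2.4,0,255,0,0,3.3,0,255,0,0,3.3,0,255,0,0,3.3,0]

```text
time_s: 15.73
tool_pos: [0.6103, -0.1849, 0.0416]
eef_rot: [3.14, -0.003, -3.031]
wrist_force: [-0.3, -0.2, -0.9]
width: -0.0
gripper_force: 0.0
```

Call:
apply_moves:
  increments: [255,0.6,0,0,0,255,1.1,0,0,0,255,1.7,0,0,0,255,2.4,0,0,0,255,3.1,0,0,0,255,3.8,0,0,0,255,4.5,0,0,0,255,5.2,0,0,0,255,5.9,0,0,0,255,6.5,0,0,0,255,7,0,0,0,255,7,0,0,0]

```text
time_s: 16.73
tool_pos: [0.5405, -0.1927, 0.0429]
eef_rot: [3.141, -0.002, -3.031]
wrist_force: [-1.0, 0.7, -0.6]
width: 0.0001
gripper_force: 0.0
```

Call:
apply_moves:
  increments: [255,0.1,0,0,0,255,0.2,0,0,0,255,0.3,0,0,0,255,0.4,0,0,0,255,0.4,0,0,0]

```text
time_s: 17.15
tool_pos: [0.5381, -0.1931, 0.0428]
eef_rot: [3.141, -0.0, -3.03]
wrist_force: [0.5, 0.6, 0.3]
width: -0.0003
gripper_force: 0.4
```

Call:
apply_moves:
  increments: [255,0.1,0,0,0,255,0.2,0,0,0,255,0.3,0,0,0,255,0.3,0,0,0,255,0.3,0,0,0]

```text
time_s: 17.57
tool_pos: [0.535, -0.1938, 0.043]
eef_rot: [-3.142, -0.0, -3.03]
wrist_force: [0.4, 0.7, 0.2]
width: 0.0003
gripper_force: 0.3
```

Call:
apply_moves:
  increments: [255,0.1,0,0,0,255,0.2,0,0,0,255,0.2,0,0,0,255,0.2,0,0,0]

```text
time_s: 17.9
tool_pos: [0.5347, -0.194, 0.0432]
eef_rot: [-3.141, 0.003, -3.031]
wrist_force: [4.7, 2.1, -2.8]
width: 0.0003
gripper_force: 2.6
```

It is at the stop: 4.7 N, and the total travel works out to 64 mm. I back off and rise clear.

Call:
apply_moves:
  increments: [255,-0.6,0,0,0,255,-1.2,0,0,0,255,-1.2,0,-2,0,255,-1.2,0,-5,0,255,-1.2,0,-9,0,255,-1.2,0,-12,0,255,-1.2,0,-14,0,255,-1.2,0,-14,0,255,-1.2,0,-14,0]

```text
time_s: 18.65
tool_pos: [0.5461, -0.1931, 0.1843]
eef_rot: [-3.14, 0.002, -3.03]
wrist_force: [-0.0, -0.5, -0.0]
width: 0.0001
gripper_force: 0.0
```

Run:
```python
from h import *
from workcell import ctrl
s=get_state();print(s["time_s"],s["tool_pos"],s["wrist_force"])
a=camera("scene").astype(int)
# rib darkness along box axis at y=+18
for x in range(-60,-8,2):
    p=proj("scene",[loc(x,18,64-22)])[0].round().astype(int);print(x,a[p[1],p[0]].mean().round(),end="; ")
```

```text
18.65 [ 0.54613661 -0.19309482  0.1843443 ] [-0.00949646 -0.53218136 -0.0041895 ]
-60 198.0; -58 192.0; -56 145.0; -54 21.0; -52 19.0; -50 24.0; -48 21.0; -46 21.0; -44 28.0; -42 35.0; -40 37.0; -38 33.0; -36 21.0; -34 21.0; -32 24.0; -30 19.0; -28 28.0; -26 86.0; -24 167.0; -22 174.0; -20 146.0; -18 146.0; -16 87.0; -14 116.0; -12 127.0; -10 125.0;
```

The ribs' far top edge reads at about -27 mm, which is where it sits when shut. Handing in.

```bash
python3 -c "
from workcell import ctrl
print(ctrl.hand_in())"
```

```text
the job is handed in; nothing more can be done
None
```

The job is done and handed in at about 19 s: on the round-well box I pushed the shutter fully open by its ribs, held the key fully down for over 1 s and let it up, then pushed the shutter fully shut; before that, one fingertip touch on the box's bare near deck, to find the tip height, reached about 43 N at the wrist.

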